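# Mount and index a pin head on an engraving turntable

## Robot

A 6-joint arm with a two-finger parallel gripper is mounted at the origin on the work surface. World frame = base frame: x ahead of the robot, y to its left, z up, the work surface at z = 0. Lengths are in m, angles in rad, forces in N, time in s.
With the tool pointing down it reaches from about 0.35 to 0.85 m from the base axis. Payload 8.1 kg.
Tool frame: the origin (TCP) lies midway between the tips of the shut fingers; the grasp point (between the pads) lies 19 mm behind it (robot.grip_point_offset is the distance from the TCP to the grasp point, in m); z points along the fingers, y is the line along which they close (so a half turn about z gives the same grasp; the last joint's range is limited). The gripper opens to 93 mm and grips with 3 to 60 N. Pads are 15 mm wide; open, the fingers measure 128 mm over their backs; the gripper's body (75 mm by 188 mm) begins 65 mm behind the grasp point.
Start: joints at [1.086, 0.13, 1.488, -0, 1.523, -0.085], TCP at [0.234, 0.553, 0.219] pointing down, gripper open.
Joint ranges: [-2.96, 2.96], [-0.89, 2.26], [0.02, 2.5], [-1.34, 4.48], [0, 2.73], [-2.66, 2.66]. Speed limits (rad/s): [2.39, 2.39, 2.79, 3.14, 3.14, 3.14].

## Interface

Orientations are given as a rotation vector (axis times angle).
In Python, from plant import robot, read_camera, job gives the robot as it stands.
- The arm moves only by the shell command python3 -m inch 'ROWS' [FORCE]. ROWS is JSON, one flat list of numbers, 5 for each row, row after row: the shift along the world's x, y, z in mm, then the turn about the world's z in degrees, then the opening in per cent of the stroke, from 0 (shut) to 100 (fully open). In form: [dx, dy, dz, yaw, hand, dx, dy, dz, yaw, hand, ...]. A call has 1 to 10 rows; each row is the pose to reach, as a shift and turn from the pose commanded when the call began; what a row does not reach only later rows make up. A row lasts 1/12 s, in which the tool goes at most 41.7 mm and 7.16 degrees, less where a joint would pass 70% of its speed; a pose out of reach is approached as far as the arm can. A call with a gripper value outside its range is refused whole. The fingers move at their own pace and stop on an object; FORCE is the grip in N (left out, the last holds). Time passes only in rows, so rows that repeat a pose let the fingers close. It gives the time, the measured TCP pose, the force, the opening and the grip force at its end, in the units of the state.
- robot.read_state(): the state, without advancing time (a new reading comes with each control period).
- read_camera(name): name is "side" or "top" or "wrist"; returns a dict with "image" (420x560x3 uint8, blue, green, red), "K" (3x3 intrinsics, pixels), "extrinsics" (4x4, takes a point from world to camera coordinates); the wrist camera has in their place "mount" (4x4, takes a point from camera to tool coordinates, whose origin is the TCP and whose axes are the flange's). Camera axes: x right, y down, z forward; pixel columns grow to the right and rows downward; lengths in m; the calibration is good to about 2 mm. The wrist camera is an equidistant fisheye: a pixel r from the principal point sees the ray r / f radians off the axis. A picture is of the moment at which its call begins: read the wrist's pose just before it. There is no depth.
- job.close_job(): hands the job in; it is judged then, once.
The state is a dict: "t": time; "q": joint angles; "dq": joint speeds; "joint_torque": joint torques, N m; "tool_pos": TCP position; "orientation": TCP orientation; "force": force on the tool from outside, world axes, zero at the start; "wrist_torque": the same for the moment, N m; "opening": finger opening in m; "gripper_force": force on a finger pad.
Only numpy, scipy, OpenCV 4.12 (cv2) and the standard library are available. Lean on these libraries where they do the work, as an engineer would, in place of code of your own. Each camera call takes 0.05 s, during which the arm holds its last target. There are 200 camera calls.

## Task

Get the engraving turntable ready: take the orange cap off its spindle and put it in the blue tray, then pick the pin head whose bore matches the spindle's four teeth, turn it until its slots line up with the teeth and slide it fully home on the brass dial. With the head on, use it to turn the dial until the red pointer meets the white mark on the turntable, let go, and finally push the red-knobbed brake lever all the way over away from the robot. Leave the other pin head and everything else on the bench where it is.

Things in the scene. Friction and masses are not known exactly. Their poses are not given: they have to be found in the camera images.
- turntable: Grey engraving turntable, fixed to the bench. Origin: on the bench under the spindle axis; z up, x to the side with the white index line. Foot 130 mm (x) by 200 mm (y from -135 to +65), 15 mm thick; on it a 120 x 120 mm block centred on the axis, top 45 mm up. On that a brass dial, 84 mm in diameter, top 55 mm up, with the spindle in its middle. The brake lever stands on the foot at y = -100 mm.
- spindle (a joint): Angle of dial and spindle together, rad, counter-clockwise from above; 0 when the red line on the dial meets the white index line on the block, just outside the dial. Starts at +0.5 to +1.3, so turn it clockwise. Light drag (0.08 N m), stops at -1.6 and 1.6, stays where it is left.
- spindle_seat (a point): Centre of the dial's top face, where a head's underside rests; turns with the spindle, z up, x along the red pointer. The steel spindle rises 40 mm from here: core 19.6 mm in diameter, four teeth along +x, -x, +y and -y, each 9 mm wide and reaching 15 mm from the axis. Over the top 8 mm core and teeth taper as a lead-in (teeth to 6 mm wide and 12.5 mm reach).
- brake (a joint): Brake lever angle, rad: 0 leaning fully to the turntable's -x side (off), 1.0 leaning fully to its +x side (on). Starts between 0 and 0.15; needs about 1 N at the knob and stays where it is left.
- brake_tip (a point): Centre of the red ball knob (26 mm in diameter) on the brake lever, a 10 mm steel rod 65 mm long. Its pivot lies along the turntable's y, 37 mm above the bench at turntable x = 0, y = -100 mm. The knob is 94 mm above the bench at either end, 102 mm midway, and goes from turntable x = -31 to +31 mm.
- cap: Orange plastic cap, 42 mm in diameter, 48 mm high, about 40 g, open below, standing loosely over the spindle on the dial at the start. Origin: centre of its open underside, z up.
- cap_centre (a point): Middle of the orange cap, 24 mm above its underside.
- tray: Blue parts tray, fixed, 150 mm (x) by 120 mm (y), walls 4 mm thick and 30 mm high. Origin: centre of its underside, z up.
- head_four: Four-slot pin head: aluminium cylinder 50 mm in diameter, 50 mm high, about 250 g, standing upright. A bore right through has four slots along its own +x, -x, +y and -y, 12 mm wide, reaching 16.5 mm from the axis (1.5 mm play on the teeth, about 0.1 rad either way in turning). Four brass pins stand 6 mm above its top, midway between the slots. Origin: centre of its underside, z up.
- head_three: Three-slot pin head: same size and material, but three slots at 120 degrees (one along its own +x) and three brass pins; does not go on the spindle. Leave it. Origin: centre of its underside.
- third_hand: Third-hand stand: dark base 60 x 80 mm, post and brass cross bar 135 mm high. Leave it. Origin: centre of its underside.
- tin: Round steel tin, 70 mm in diameter, 25 mm high. Leave it. Origin: centre of its underside.
- loupe: Black eye loupe, 38 mm in diameter, 34 mm high. Leave it. Origin: centre of its underside.
- jar: Small amber glass jar with a black cap, 52 mm in diameter, 70 mm high. Leave it. Origin: centre of its underside.
- graver: Hand tool with a wooden handle, lying on the bench. Leave it. Origin: about its middle, on the bench.
- brush: Bench brush with a wooden handle, lying on the bench. Leave it. Origin: about its middle, on the bench.
Mind the look-alikes: they are no part of the job. Several things have the shape of the cap; the one meant has the colours described above.

How it is judged:
By the outcome, as a careful person would: the job done as asked, in the order asked, and still so for the second after the job is handed in, with the robot touching nothing.
It also fails if it takes over 67 s, if anything falls off the work surface, if the arm or the gripper's body presses on something with over 40 N, if the wrist force passes 120 N, or if a joint passes its speed limit or range.

## Working session

There is one attempt and no reset: what is moved stays moved. The work goes in short steps, Python scripts to look and compute and a shell command to move; the robot and the scene stay as the last step left them, time stands still between calls to the robot, and variables do not carry over. Pictures are saved under pics/ and viewed, at most 10 in all, crops included, and the job is handed in when it is done.

```bash
ls; mkdir -p pics
python3 - <<'E'
from plant import robot, read_camera
import cv2, numpy as np
s=robot.read_state();print(s['t'],s['tool_pos'],s['orientation'],s['opening'],robot.grip_point_offset)
for n in("top","side"):
    c=read_camera(n);cv2.imwrite(f"pics/{n}0.png",cv2.resize(c["image"],(800,600),interpolation=cv2.INTER_CUBIC));print(n,c["K"],c["extrinsics"])
c=read_camera("wrist");cv2.imwrite("pics/wrist0.png",c["image"]);print(c["K"],c["mount"])
E
```

```text
pics
0.0 [0.23324674 0.55219997 0.21760888] [-6.23730536e-01 -3.07854587e+00  2.70619120e-03] 0.0929607279364478 0.0188
top [[435.03487586   0.         279.57046885]
 [  0.         435.03487586 211.09815957]
 [  0.           0.           1.        ]] [[-0.0098656  -0.99992537 -0.00720564  0.0690771 ]
 [-0.99755022  0.01034073 -0.0691855   0.55206858]
 [ 0.06925485  0.00650543 -0.99757779  1.12425888]
 [ 0.          0.          0.          1.        ]]
side [[510.23309082   0.         271.49286036]
 [  0.         510.23309082 212.72918607]
 [  0.           0.           1.        ]] [[ 0.77346918 -0.63350718  0.02034888 -0.38663891]
 [-0.44148935 -0.56150847 -0.69985383  0.3495867 ]
 [ 0.4547885   0.53233155 -0.71399618  1.00755028]
 [ 0.          0.          0.          1.        ]]
[[325.1922621    0.         276.40494113]
 [  0.         325.1922621  211.86089213]
 [  0.           0.           1.        ]] [[ 1.20376606e-04 -9.59738030e-01 -2.80896600e-01  7.72471286e-02]
 [ 9.99999701e-01 -9.90400930e-05  7.66933861e-04 -2.15110073e-04]
 [-7.63875618e-04 -2.80896608e-01  9.59737731e-01 -1.65961257e-01]
 [ 0.00000000e+00  0.00000000e+00  0.00000000e+00  1.00000000e+00]]
```

View pics/top0.png

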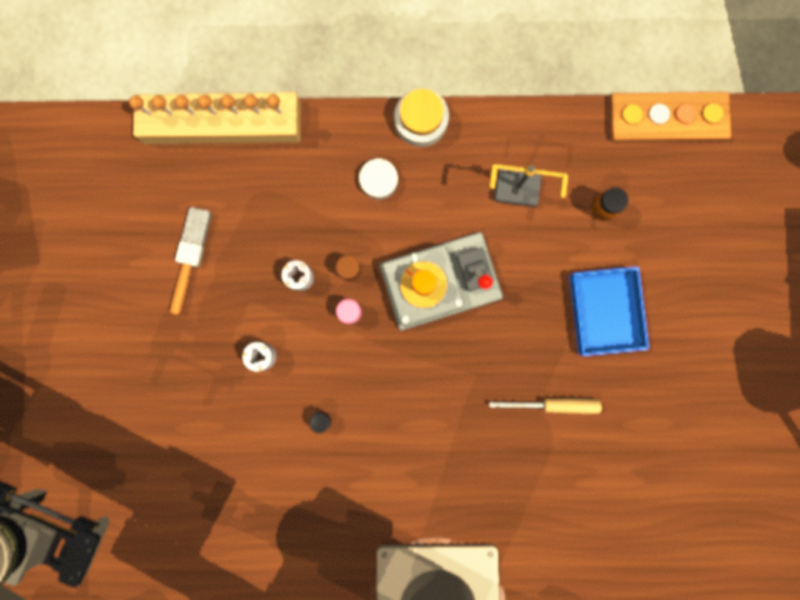

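View pics/side0.png

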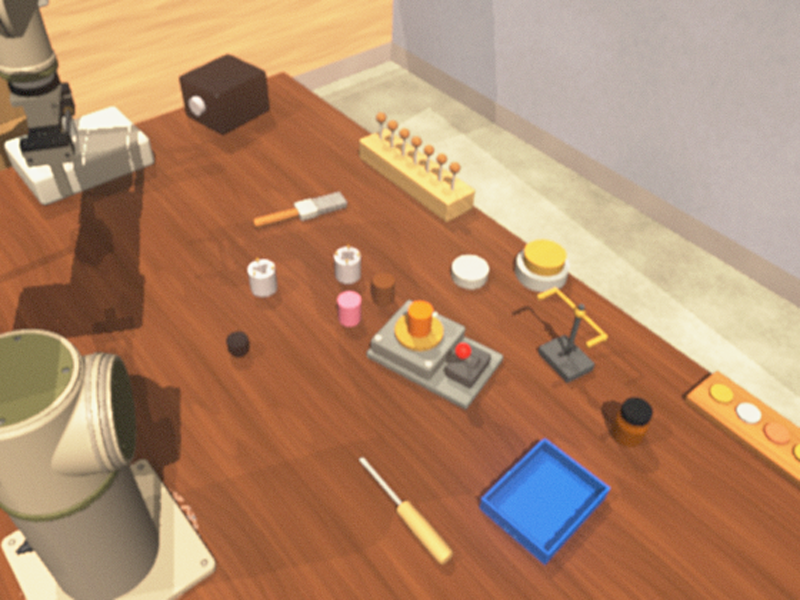

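The top view shows the four-slot head at about (297,275), the three-slot head at (258,355), the orange cap at (425,280), the brake knob at (485,282) and the tray at (610,310), all in 800x600 pixels. I'll zoom in next.

```bash
cat > h.py <<'E'
import numpy as np, cv2
from plant import robot, read_camera
from scipy.spatial.transform import Rotation as R
def ray(n,u,v,z,c=None):
    "native pixel -> world at height z (fixed cameras)"
    c=c or read_camera(n);E=c["extrinsics"];d=E[:3,:3].T@np.linalg.solve(c["K"],[u,v,1]);o=-E[:3,:3].T@E[:3,3]
    return o+d*(z-o[2])/d[2]
def wray(u,v,z,c,s):
    K=c["K"];a=np.array([u-K[0,2],v-K[1,2]])/K[0,0];r=np.linalg.norm(a)+1e-12
    d=np.r_[a/r*np.sin(r),np.cos(r)];M=c["mount"];Q=R.from_rotvec(s["orientation"]).as_matrix()
    o=Q@M[:3,3]+s["tool_pos"];d=Q@M[:3,:3]@d
    return o+d*(z-o[2])/d[2]
def tw(P,s,c):
    "world point -> wrist pixel"
    K=c["K"];M=c["mount"];Q=R.from_rotvec(s["orientation"]).as_matrix()
    p=M[:3,:3].T@(Q.T@(np.asarray(P)-s["tool_pos"])-M[:3,3]);t=np.arctan2(np.hypot(*p[:2]),p[2]);return p[:2]/np.hypot(*p[:2])*t*K[0,0]+K[:2,2]
def crop(img,u0,v0,w,h,k): return cv2.resize(img[v0:v0+h,u0:u0+w],None,fx=k,fy=k,interpolation=cv2.INTER_CUBIC)
E
python3 - <<'E'
from h import *
c=read_camera("top");i=c["image"]
a=crop(i,255,155,110,80,7);b=crop(i,160,170,70,90,5)
cv2.imwrite("pics/c1.png",a[:600]); 
for n,u,v,z in [("cap",425,280,.103),("h4",297,274,.05),("h3",258,355,.05),("knob",485,282,.095),("tray",610,309,.03)]+[("corner",x,y,.015) for x,y in((483,234),(502,298))]:
    print(n,ray("top",u*.7,v*.7,z,c).round(4))
c=read_camera("side")
for n,u,v,z in [("cap",421,306,.103),("h4",348,251,.05),("knob",463,351,.095)]:
    print(n,ray("side",u*.7,v*.7,z,c).round(4))
E
```

```text
cap [0.5834 0.0188 0.103 ]
h4 [0.6022 0.2469 0.05  ]
h3 [0.4577 0.3163 0.05  ]
knob [ 0.5797 -0.0846  0.095 ]
tray [ 0.5345 -0.3191  0.03  ]
corner [ 0.6774 -0.0932  0.015 ]
corner [ 0.5577 -0.1259  0.015 ]
cap [0.589  0.0249 0.103 ]
h4 [0.6121 0.2584 0.05  ]
knob [ 0.5812 -0.0861  0.095 ]
```

View pics/c1.png

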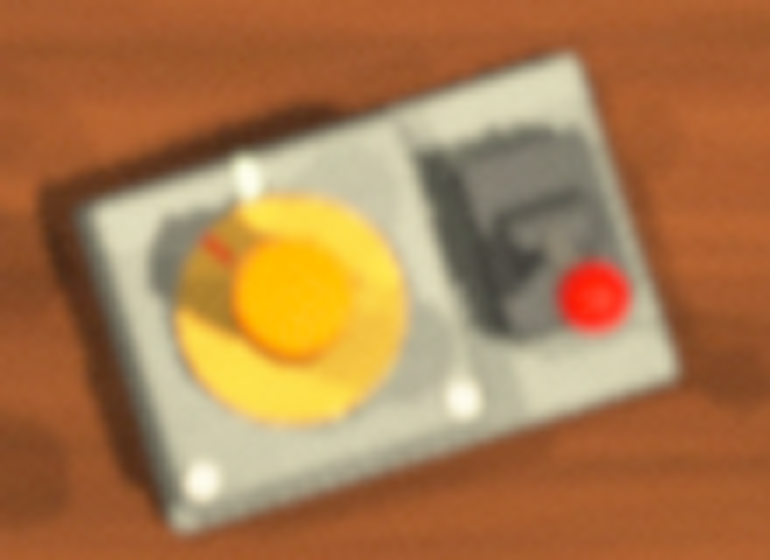

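The crop shows the dial centre at about (291,308), the white mark at (247,180) and the red pointer at (217,250), so the pointer is counter-clockwise of the mark. The lever leans to the turntable's -x side.

Run:
```python
from h import *
c=read_camera("top");g=lambda u,v,z:ray("top",255+u/7-.43,155+v/7-.43,z,c)
C=g(291,308,.055);W=g(247,180,.045);P=g(217,250,.055);print(C,W,P)
a=lambda p:np.arctan2(*(p-C)[1::-1]);print(a(W),a(P),a(P)-a(W))
s=robot.read_state();print(R.from_rotvec(s["orientation"]).as_matrix().round(3),s["q"])
```

```text
[0.58186329 0.0206675  0.055     ] [0.6304333  0.03597936 0.045     ] [0.60341005 0.04740286 0.055     ]
0.30539141451861684 0.8924515150918991 0.5870601005732823
[[-0.921  0.389 -0.   ]
 [ 0.389  0.921 -0.001]
 [ 0.    -0.001 -1.   ]] [ 1.08562862e+00  1.30668918e-01  1.48853049e+00  8.45413722e-06
  1.52299855e+00 -8.54072599e-02]
```

```bash
python3 -m inch '[120,-100,0,0,100, 240,-200,0,0,100, 370,-302,0,0,100, 370,-302,0,0,100, 370,-302,0,0,100, 370,-302,0,0,100, 370,-302,0,0,100, 370,-302,0,0,100, 370,-302,0,0,100, 370,-302,0,0,100]' 20; python3 -m inch '[0,0,0,0,100, 0,0,0,0,100,0,0,0,0,100]'
```

```text
t: 1.13
tool_pos: [0.5576, 0.2875, 0.2187]
orientation: [0.624, 3.079, 0.0]
force: [-0.0, 1.1, 0.4]
opening: 0.093
gripper_force: 0.0
t: 1.38
tool_pos: [0.5561, 0.289, 0.2183]
orientation: [-0.625, -3.078, 0.0]
force: [-0.6, -0.0, -0.2]
opening: 0.0928
gripper_force: 0.0
```

Run:
```python
from h import *
s=robot.read_state();c=read_camera("wrist");np.savez("w1.npz",**{k:c[k] for k in c},tp=s["tool_pos"],o=s["orientation"])
u=tw([.605,.25,.05],s,c);print(u)
x,y=(u-[60,45]).astype(int);x=max(x,0);y=max(y,0);print(x,y)
a=crop(c["image"],x,y,120,90,5);b=cv2.resize(c["image"],(200,150));a[:150,-200:]=b;cv2.imwrite("pics/w1.png",a)
```

```text
[261.23130959 246.30128298]
201 201
```

View pics/w1.png

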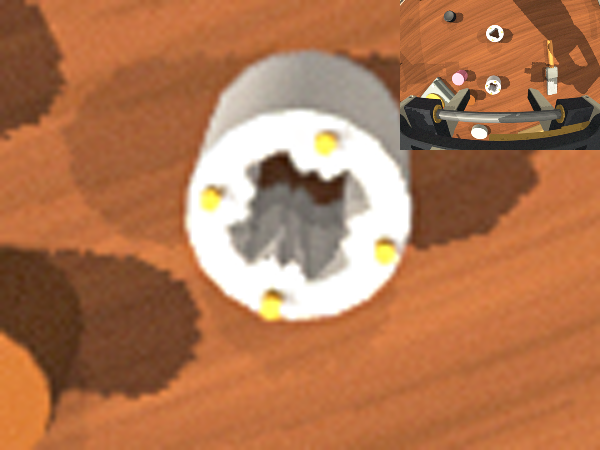

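The wrist crop shows the four-slot head's top circle centred at about (299,215). The pins are at about (327,142), (211,197), (272,304) and (386,250).

Run:
```python
from h import *
w=np.load("w1.npz");s={"tool_pos":w["tp"],"orientation":w["o"]}
g=lambda u,v,z:wray(201+u/5-.4,201+v/5-.4,z,w,s)
C=g(299,215,.05);P=[g(*p,.055) for p in((327,141),(211,196),(272,303),(386,249))];m=np.mean(P,0);print(C,m)
for p in P: d=p-m; print(np.hypot(*d[:2]),np.degrees(np.arctan2(d[1],d[0]))%90)
```

```text
[0.60168262 0.25046069 0.05      ] [0.60170226 0.25066449 0.055     ]
0.020097777534554565 48.606668174894196
0.020085909144326463 48.73902053290587
0.020296838374911454 48.854951514196664
0.019999406302618504 49.30934876850662
```

```bash
python3 -m inch '[5,-40,0,0,100, 9,-80,0,0,100, 13,-120,0,0,100, 17,-160,0,0,100, 21,-200,0,0,100, 24,-240,0,0,100, 27,-268,0,0,100, 27,-268,-30,0,100, 27,-268,-60,0,100, 27,-268,-60,0,100]' 20; python3 -m inch '[0,0,0,0,100,0,0,0,0,100]'
python3 - <<'E'
from h import *
s=robot.read_state();c=read_camera("wrist");print(s["tool_pos"])
cv2.imwrite("pics/w2.png",crop(c["image"],80,60,400,300,2))
for P in([.5825,.0205,.103],[.5825,.0205,.055]):print(((tw(P,s,c)-[80,60])*2).round())
E
```

```text
t: 2.27
tool_pos: [0.5791, 0.0222, 0.1524]
orientation: [-0.621, -3.07, 0.002]
force: [-0.8, -0.7, -1.6]
opening: 0.0928
gripper_force: 0.0
t: 2.43
tool_pos: [0.5835, 0.0224, 0.1602]
orientation: [0.621, 3.079, 0.0]
force: [0.4, -0.1, 0.7]
opening: 0.0933
gripper_force: 0.0
[0.58351939 0.02239994 0.16020899]
[387. 335.]
[388. 298.]
```

View pics/w2.png

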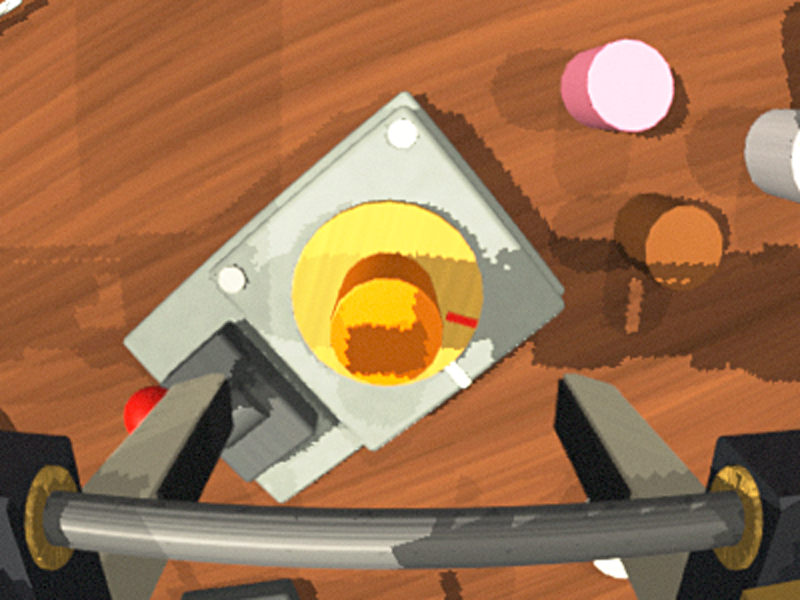

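The cap top is centred at about (387,332), matching the estimate. The dial is centred at (387,293), the red pointer runs (447,317)–(476,324) and the white mark runs (447,367)–(465,383).

```bash
python3 - <<'E'
from h import *
s=robot.read_state();c=read_camera("wrist")
g=lambda u,v,z:wray(80+u/2-.25,60+v/2-.25,z,c,s)
print("cap",g(387,332,.103));C=g(387,293,.055);print("dial",C)
a=lambda p:np.degrees(np.arctan2(*(p-C)[1::-1]))
for p in((447,317,.055),(476,324,.055),(447,367,.045),(465,383,.045)):print(g(*p),a(g(*p)))
E
python3 -m inch '[-1,-2,-30,0,100,-1,-2,-60,0,100,-1,-2,-90,0,100,-1,-2,-94,0,100,-1,-2,-94,0,0,-1,-2,-94,0,0,-1,-2,-94,0,0,-1,-2,-94,0,0,-1,-2,-94,0,0,-1,-2,-94,0,0]' 15;  python3 -m inch '[0,0,0,0,0,0,0,0,0,0]'
```

```text
cap [0.58240115 0.02050588 0.103     ]
dial [0.58095513 0.02072709 0.055     ]
[0.60124538 0.04075779 0.055     ] 44.63118490782552
[0.60929623 0.05145949 0.055     ] 47.318070757751705
[0.6273941 0.0314328 0.045    ] 12.981766214376611
[0.63840679 0.03635083 0.045     ] 15.213442690690812
t: 3.37
tool_pos: [0.5831, 0.0191, 0.066]
orientation: [0.623, 3.077, 0.0]
force: [0.6, 0.2, -0.4]
opening: 0.0576
gripper_force: 0.0
t: 3.53
tool_pos: [0.5824, 0.0191, 0.0649]
orientation: [0.624, 3.079, 0.0]
force: [0.4, 0.2, -0.7]
opening: 0.0443
gripper_force: 0.1
```

```bash
python3 -m inch '[0,0,0,0,0,0,0,0,0,0,0,0,20,0,0,0,0,50,0,0,0,0,80,0,0,-5,-30,90,0,0,-10,-70,90,0,0,-15,-110,90,0,0,-20,-150,90,0,0,-25,-190,90,0,0]';  python3 -m inch '[-5,-40,0,0,0,-10,-80,0,0,0,-15,-120,0,0,0,-20,-145,-20,0,0,-22,-148,-60,0,0,-22,-148,-100,0,0,-22,-148,-120,0,0,-22,-148,-134,0,0,-22,-148,-134,0,0,-22,-148,-134,0,0]'
```

```text
t: 4.37
tool_pos: [0.5567, -0.1724, 0.1547]
orientation: [0.623, 3.079, 0.0]
force: [1.1, -0.9, 0.3]
opening: 0.0423
gripper_force: 15.0
t: 5.2
tool_pos: [0.5352, -0.3187, 0.0207]
orientation: [-0.623, -3.078, -0.0]
force: [1.0, -0.1, -0.7]
opening: 0.0424
gripper_force: 15.0
```

```bash
python3 -m inch '[0,0,-6,0,0,0,0,-6,0,0,0,0,-6,0,62,0,0,-6,0,62,0,0,-6,0,62,0,0,-6,0,62,0,0,20,0,62,0,0,55,0,62,0,0,95,0,62,0,0,130,0,62]';  python3 -m inch '[0,0,40,0,62,8,40,40,0,62,16,80,40,0,62,24,120,40,0,62,32,160,40,0,62,40,200,40,0,62,48,240,40,0,62,48,280,40,0,62,48,280,40,0,62,48,280,40,0,62]'; python3 -m inch '[0,0,0,0,62,0,0,0,0,62]'
python3 - <<'E'
from h import *
s=robot.read_state();print(s["tool_pos"]);c=read_camera("wrist");np.savez("w3.npz",**{k:c[k] for k in c},tp=s["tool_pos"],o=s["orientation"])
u=tw([.582,.0207,.06],s,c);x,y=(u-[60,45]).astype(int);print(x,y)
t=read_camera("top")["image"]
a=crop(c["image"],x,y,120,90,6);b=crop(t,390,170,80,90,2);a[:180,-160:]=b;cv2.imwrite("pics/w3.png",a)
E
```

```text
t: 6.03
tool_pos: [0.5351, -0.3188, 0.1527]
orientation: [0.624, 3.079, -0.0]
force: [0.1, -0.3, 0.7]
opening: 0.0576
gripper_force: 0.0
t: 6.87
tool_pos: [0.5833, -0.0365, 0.1909]
orientation: [0.617, 3.08, 0.0]
force: [-0.6, 0.3, -0.0]
opening: 0.0579
gripper_force: 0.0
t: 7.03
tool_pos: [0.5832, -0.04, 0.1907]
orientation: [0.625, 3.079, -0.001]
force: [0.1, -0.1, -0.1]
opening: 0.0578
gripper_force: 0.0
[ 0.58320335 -0.04002857  0.190722  ]
275 131
```

View pics/w3.png

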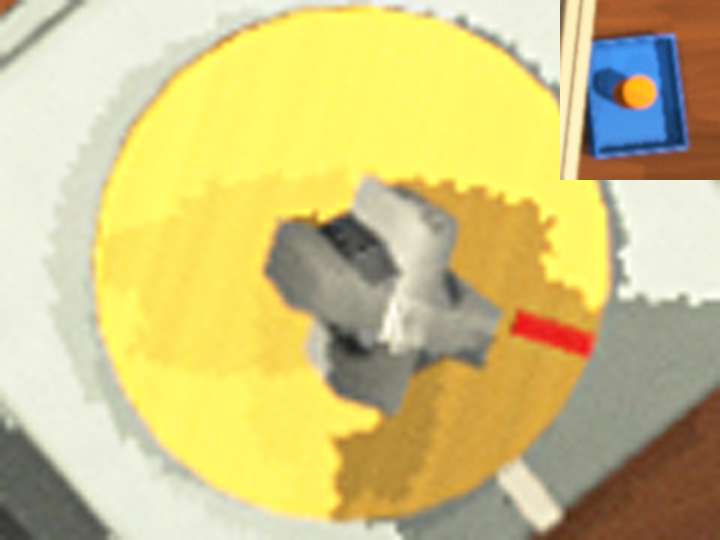

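The cap lies in the tray. The spindle is clear: the dial spans x 94–612 and y 5–520 in the crop, the red pointer runs (512,323)–(593,343) and the white mark runs (507,470)–(555,522).

Run:
```python
from h import *
from scipy.optimize import minimize
w=np.load("w3.npz");s={"tool_pos":w["tp"],"orientation":w["o"]};K=6
g=lambda u,v,z:wray(275+u/K-.42,131+v/K-.42,z,w,s)
# dial edge by colour: yellow mask in crop
im=w["image"];hsv=cv2.cvtColor(im,cv2.COLOR_BGR2HSV);m=cv2.inRange(hsv,(18,110,60),(32,255,255))
m[:131]=0;m[131+90:]=0;m[:,:275]=0;m[:,275+104:]=0
cs=max(cv2.findContours(m,cv2.RETR_EXTERNAL,cv2.CHAIN_APPROX_NONE)[0],key=len)[:,0]
P=np.array([wray(*p,.055,w,s)[:2] for p in cs.astype(float)]);c=P.mean(0)
for _ in range(8):
    A=np.c_[2*P,np.ones(len(P))];x=np.linalg.lstsq(A,(P**2).sum(1),rcond=None)[0];c=x[:2];r=np.sqrt(x[2]+c@c);e=np.abs(np.linalg.norm(P-c,axis=1)-r);P=P[e<=max(np.percentile(e,90),.0007)]
print("circle",c,r,len(P))
C=np.r_[c,0]
ang=lambda p:np.degrees(np.arctan2(*(p-C)[1::-1]))
q=[g(512,323,.055),g(593,343,.055),g(507,470,.045),g(555,522,.045)]
for p in q:print(p,ang(p))
d=q[1]-q[0];print(np.degrees(np.arctan2(d[1],d[0])));d=q[3]-q[2];print(np.degrees(np.arctan2(d[1],d[0])))
# spindle teeth: outline predictions for given angle
ov=crop(im,275,131,120,90,6)
for th in (48,51):
  for z,rr,wd in((.095,.0125,.003),):
    for k in range(4):
        t=np.radians(th+90*k);e=np.array([np.cos(t),np.sin(t)]);n=np.array([-e[1],e[0]])
        for sg in(-1,1):
            u=(tw(np.r_[c+e*rr+sg*n*wd,z],s,w)-[275,131]+.42)*K;cv2.circle(ov,tuple(u.astype(int)),3,(0,0,255) if th==48 else (255,0,0),-1)
        for sg in(-1,1):
            u=(tw(np.r_[c+e*.015+sg*n*.0045,.055],s,w)-[275,131]+.42)*K;cv2.circle(ov,tuple(u.astype(int)),3,(0,255,0) if th==48 else (255,0,255),-1)
cv2.imwrite("pics/ov.png",ov)
```

```text
circle [0.58132547 0.02001229] 0.04130739550482484 222
[0.59944207 0.04072412 0.055     ] 48.82388037029102
[0.6077717 0.0524191 0.055    ] 50.783144476591346
[0.62606642 0.03321141 0.045     ] 16.436700373747062
[0.63823981 0.03817408 0.045     ] 17.698275486607358
54.54000787361759
22.17902324032338
```

View pics/ov.png

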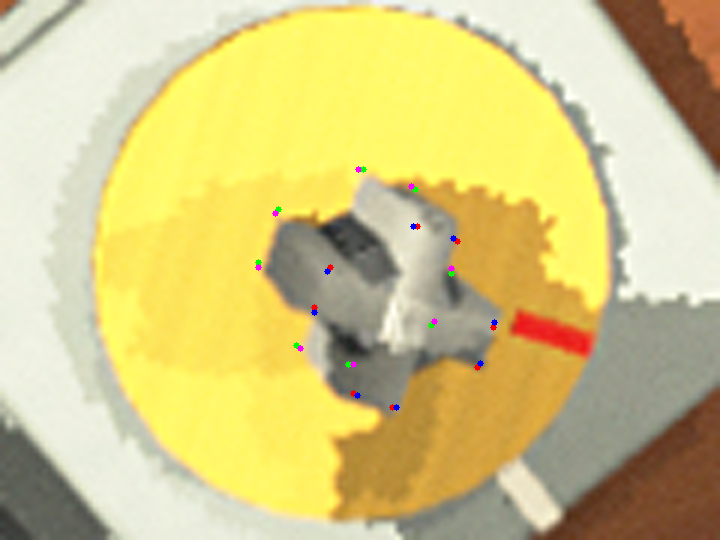

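The overlay suggests the true axis is about 1 mm further out, near (0.5823, 0.0207). Teeth are at about 50.5°, the mark at about 16.8° and the head's slots at about 4°, so I'll turn the head -43.5° when carrying it.

```bash
python3 -m inch '[3,40,0,0,80,6,80,0,0,80,9,120,0,0,80,12,160,0,0,80,15,200,0,0,80,18,240,0,0,80,18,275,-20,0,80,18.5,290.7,-40,0,80,18.5,290.7,-70,0,80,18.5,290.7,-80,0,80]'; python3 -m inch '[0,0,0,0,80,0,0,0,0,80]'
```

```text
t: 7.97
tool_pos: [0.5997, 0.2513, 0.1058]
orientation: [-0.622, -3.074, 0.005]
force: [-1.3, -0.5, -0.7]
opening: 0.0746
gripper_force: 0.0
t: 8.13
tool_pos: [0.6017, 0.2503, 0.1104]
orientation: [-0.626, -3.077, 0.002]
force: [0.7, 0.3, 0.4]
opening: 0.0743
gripper_force: 0.0
```

```bash
python3 -m inch '[0,0,-35,0,80,0,0,-65,0,80,0,0,-85,0,80,0,0,-94,0,80,0,0,-94,0,80,0,0,-94,0,0,0,0,-94,0,0,0,0,-94,0,0,0,0,-94,0,0,0,0,-94,0,0]' 35; python3 -m inch '[0,0,0,0,0,0,0,0,0,0,0,0,0,0,0,0,0,20,0,0,0,0,60,0,0,0,0,100,0,0,0,0,135,0,0,0,-30,135,-7,0,0,-70,135,-14,0,0,-110,135,-21,0]'
```

```text
t: 8.97
tool_pos: [0.603, 0.2518, 0.0186]
orientation: [0.623, 3.077, 0.001]
force: [-1.8, -2.1, 6.9]
opening: 0.0499
gripper_force: 35.0
t: 9.8
tool_pos: [0.6018, 0.1418, 0.1528]
orientation: [1.179, 2.91, 0.002]
force: [0.2, -0.5, -3.6]
opening: 0.0497
gripper_force: 35.0
```

```bash
python3 -m inch '[-6,-35,0,-7,0,-12,-70,0,-14,0,-18,-105,0,-21,0,-19.4,-120,0,-22.5,0,-19.4,-120,0,-22.5,0,-19.4,-120,0,-22.5,0]';python3 -m inch '[0,0,0,0,0,0,0,0,0,0]'
python3 - <<'E'
from h import *
s=robot.read_state();print(s["tool_pos"],s["gripper_force"]);c=read_camera("wrist")
Q=R.from_rotvec(s["orientation"]).as_matrix();print("yangle",np.degrees(np.arctan2(Q[1,1],Q[0,1])))
z=s["tool_pos"][2]-.0164
u=tw(np.r_[s["tool_pos"][:2],z+.05],s,c);x,y=(u-[60,45]).astype(int);print(x,y,z)
np.savez("w4.npz",**{k:c[k] for k in c},tp=s["tool_pos"],o=s["orientation"])
cv2.imwrite("pics/w4.png",crop(c["image"],x,y,120,90,6))
E
```

```text
t: 10.3
tool_pos: [0.5821, 0.0212, 0.1516]
orientation: [-1.722, -2.627, -0.001]
force: [-0.5, 0.5, -3.1]
opening: 0.0497
gripper_force: 35.0
t: 10.47
tool_pos: [0.5823, 0.0231, 0.1516]
orientation: [-1.718, -2.63, -0.0]
force: [-0.3, 0.6, -3.3]
opening: 0.0496
gripper_force: 35.0
[0.58234022 0.02306035 0.15155441] 34.99918305315077
yangle 23.704786353485698
215 246 0.1351544104873125
```

View pics/w4.png

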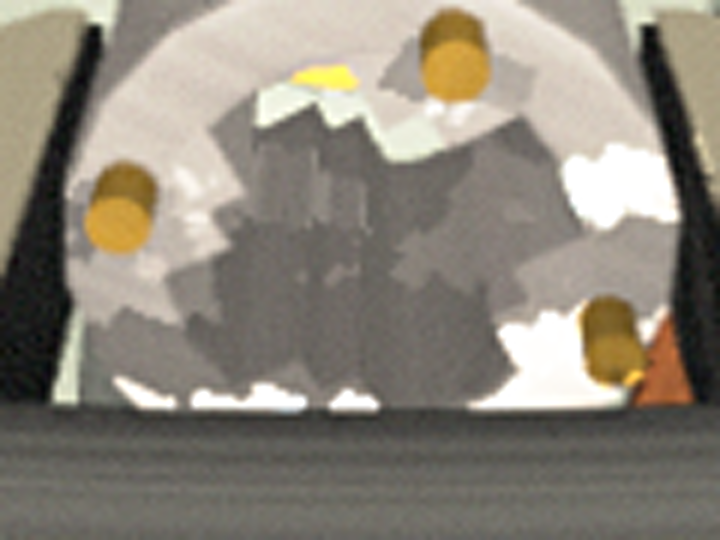

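Three of the pin tops are visible, at (120,224), (456,70) and (612,357). From these I get the held head's centre and turn.

Run:
```python
from h import *
w=np.load("w4.npz");s={"tool_pos":w["tp"],"orientation":w["o"]}
for h in(.054,.056,.058):
    a,b,c=[wray(215+u/6-.42,246+v/6-.42,.1352+h,w,s)[:2] for u,v in((120,224),(456,70),(612,357))]
    m=(a+c)/2;f=lambda p:np.degrees(np.arctan2(p[1],p[0]))%90
    print(m,np.linalg.norm(a-c)/2,np.linalg.norm(b-m),"slot",f(a-c)-45,f(b-m)-45)
```

```text
[0.58254595 0.02383756] 0.019669253017241012 0.019789879940890518 slot -38.93915686221297 -39.46059797344901
[0.58206498 0.02493054] 0.019362760881579764 0.019481508160719356 slot -38.939156862213 -39.46059797344908
[0.58158401 0.02602353] 0.019056268745918464 0.019173136380548177 slot -38.93915686221297 -39.460597973449495
```

```bash
python3 -m inch '[0,-2.3,0,0,0,0,-2.3,-15,0,0,0,-2.3,-30,0,0,0,-2.3,-36,0,0,0,-2.3,-40,0,0,0,-2.3,-44,0,0,0,-2.3,-48,0,0,0,-2.3,-52,0,0,0,-2.3,-52,0,0]'
```

```text
t: 11.27
tool_pos: [0.5821, 0.0196, 0.0991]
orientation: [-1.72, -2.628, 0.001]
force: [-0.3, -0.0, -3.6]
opening: 0.0495
gripper_force: 35.0
```

Already 12 mm onto the spindle with no contact force, so I'm continuing down.

```bash
python3 -m inch '[0,0,-6,0,0,0,0,-12,0,0,0,0,-17,0,0,0,0,-21,0,0,0,0,-24,0,0,0,0,-26,0,0,0,0,-27,0,0,0,0,-28,0,0,0,0,-28,0,0]'
```

```text
t: 12.02
tool_pos: [0.5824, 0.0194, 0.0735]
orientation: [1.72, 2.629, -0.0]
force: [-10.3, -0.3, 12.9]
opening: 0.0495
gripper_force: 35.0
```

Contact at z=0.0735 looks like seating. I'll relax the push by 1 mm and turn clockwise.

```bash
python3 -m inch '[0,0,1,0,0,0,0,1,-4,0,0,0,1,-9,0,0,0,1,-14,0,0,0,1,-19,0,0,0,1,-24,0,0,0,1,-28,0,0,0,1,-32,0,0,0,1,-34,0,0,0,1,-34,0]'; python3 -m inch '[0,0,0,0,0,0,0,0,0,0]'
python3 - <<'E'
from h import *
s=robot.read_state();print(s["tool_pos"],s["wrist_torque"]);c=read_camera("wrist");np.savez("w5.npz",**{k:c[k] for k in c},tp=s["tool_pos"],o=s["orientation"])
Q=R.from_rotvec(s["orientation"]).as_matrix();print("yangle",np.degrees(np.arctan2(Q[1,1],Q[0,1])))
for P in([.6157,.0307,.055],[.63,.0353,.045]):print(tw(P,s,c))
t=read_camera("top");a=crop(c["image"],160,140,240,180,3);b=crop(t["image"],255,160,75,60,4);a[:240,-300:]=b;cv2.imwrite("pics/w5.png",a)
E
```

```text
t: 12.85
tool_pos: [0.582, 0.0191, 0.0736]
orientation: [2.416, 2.008, -0.002]
force: [-6.7, -1.1, 6.3]
opening: 0.0501
gripper_force: 35.0
t: 13.02
tool_pos: [0.582, 0.0191, 0.0736]
orientation: [2.414, 2.011, -0.001]
force: [-7.2, -0.9, 6.4]
opening: 0.0499
gripper_force: 35.0
[0.58204415 0.01913759 0.07357508] [-0.29194494  1.37711283 -0.08784118]
yangle -10.41593262055139
[326.46740876 222.15723572]
[345.27022465 206.40546342]
```

View pics/w5.png

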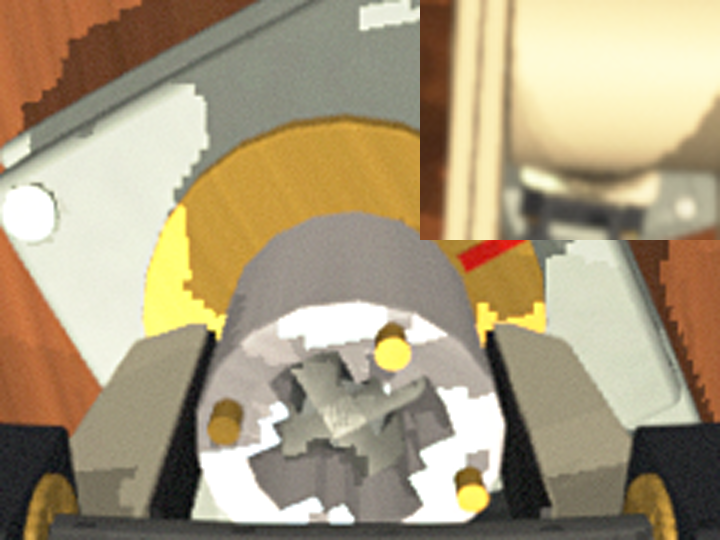

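The pointer has moved with the head (red at about (460–525,240–265)). My inset hides the mark, so I'll look at that part of the saved image enlarged.

Run:
```python
from h import *
w=np.load("w5.npz");cv2.imwrite("pics/w5b.png",crop(w["image"],290,180,80,60,9))
```

```text
(no output)
```

View pics/w5b.png

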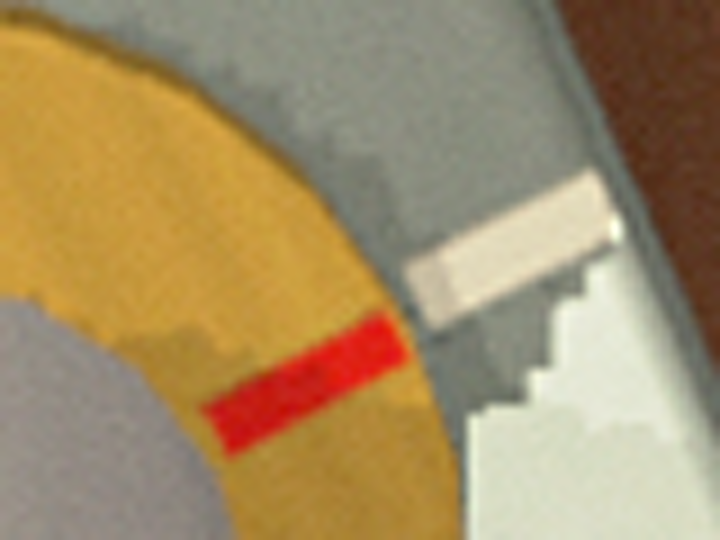

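Red runs (217,430)–(395,338) and the mark runs (418,293)–(607,205). They're nearly aligned once parallax is counted.

Run:
```python
from h import *
w=np.load("w5.npz");s={"tool_pos":w["tp"],"orientation":w["o"]}
g=lambda u,v,z:wray(290+u/9-.44,180+v/9-.44,z,w,s)[:2]
q=[g(217,430,.055),g(395,338,.055),g(420,293,.045),g(607,205,.045)]
C=np.array([.5823,.0207]);A=lambda d:np.degrees(np.arctan2(d[1],d[0]))
for p in q:print(p.round(4),A(p-C))
print(A(q[1]-q[0]),A(q[3]-q[2]))
for dx in(-.0015,0,.0015):
  for dy in(-.0015,0,.0015):
    print(dx,dy,(A(q[1]-C-[dx,dy])+A(q[0]-C-[dx,dy]))/2-(A(q[2]-C-[dx,dy])+A(q[3]-C-[dx,dy]))/2)
```

```text
[0.6076 0.0289] 17.925674684800235
[0.6203 0.0331] 18.0254294716947
[0.6238 0.0326] 16.05489104693306
[0.6379 0.0366] 15.954750317295433
18.2228979456409 15.659207080879243
-0.0015 -0.0015 2.452730144884889
-0.0015 0 1.6430604254908907
-0.0015 0.0015 0.7923271673913259
0 -0.0015 2.8348299835000432
0 0 1.9707313961332211
0 0.0015 1.0581425326277039
0.0015 -0.0015 3.270452475998866
0.0015 0 2.347173878014665
0.0015 0.0015 1.3662908736445125
```

```bash
python3 -m inch '[0,0,0,-1.2,0,0,0,0,-2.3,0,0,0,0,-2.3,0,0,0,0,-2.3,0]'
python3 - <<'E'
from h import *
s=robot.read_state();w=read_camera("wrist");im=w["image"]
hsv=cv2.cvtColor(im,cv2.COLOR_BGR2HSV)
m=(cv2.inRange(hsv,(0,180,90),(5,255,255))|cv2.inRange(hsv,(175,180,90),(180,255,255)))
mm=np.zeros_like(m);mm[180:240,300:370]=m[180:240,300:370]
ys,xs=np.nonzero(mm);print(len(xs),(xs.mean()-290+.44)*9,(ys.mean()-180+.44)*9)
P=np.array([wray(x,y,.055,w,s)[:2] for x,y in zip(xs*1.,ys*1.)]);C=np.array([.5823,.0207])
A=lambda d:np.degrees(np.arctan2(d[1],d[0]));c=P.mean(0)
v=np.linalg.svd(P-c)[2][0];print("red",A(c-C),A(v*np.sign(v[0])))
cv2.imwrite("pics/w6.png",crop(im,290,180,80,60,9))
E
```

```text
t: 13.45
tool_pos: [0.582, 0.0191, 0.0736]
orientation: [2.454, 1.962, -0.002]
force: [-8.1, -0.9, 6.5]
opening: 0.0497
gripper_force: 35.0
127 305.84976377952745 383.8733858267717
red 15.702127876332316 16.887753929680592
```

View pics/w6.png

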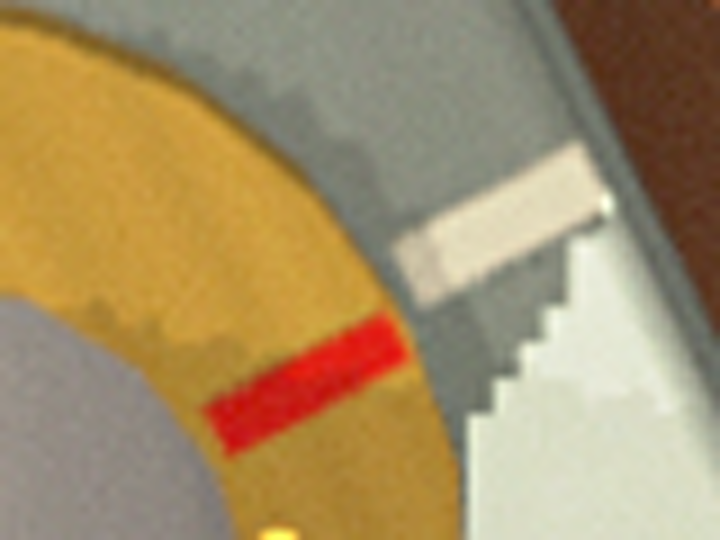

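Red is now at about 16° against the mark's 16°, so it's aligned. I'll release the head and rise. That was one picture more than the ten allowed, so from here I use numbers only.

```bash
python3 -m inch '[0,0,0,0,80,0,0,0,0,80,0,0,0,0,80,0,0,0,0,80,0,0,0,0,80,0,0,15,0,80,0,0,40,0,80,0,0,70,0,80,0,0,100,0,80,0,0,100,0,80]'; python3 -m inch '[0,0,0,0,80]'
python3 - <<'E'
from h import *
s=robot.read_state();w=read_camera("wrist");im=w["image"];print(s["tool_pos"])
hsv=cv2.cvtColor(im,cv2.COLOR_BGR2HSV);C=np.array([.5823,.0207]);A=lambda d:np.degrees(np.arctan2(d[1],d[0]))
def win(m,P,h):
    u=tw(P,s,w).astype(int);k=np.zeros_like(m);k[u[1]-h:u[1]+h,u[0]-h:u[0]+h]=m[u[1]-h:u[1]+h,u[0]-h:u[0]+h];return np.nonzero(k)[::-1]
def line(name,xy,z):
    P=np.array([wray(x,y,z,w,s)[:2] for x,y in zip(*map(np.float64,xy))]);
    if len(P)<5: print(name,len(P));return
    c=P.mean(0);v=np.linalg.svd(P-c)[2][0];print(name,len(P),c,A(c-C),A(v*np.sign(v[0])))
red=cv2.inRange(hsv,(0,180,90),(5,255,255))|cv2.inRange(hsv,(175,180,90),(180,255,255))
line("red",win(red,[.614,.031,.055],18),.055)
# head top: yellow pins
y=cv2.inRange(hsv,(15,120,90),(35,255,255))
n,l,st,ce=cv2.connectedComponentsWithStats(y)
cen=tw(np.r_[C,.111],s,w);print("head centre px",cen)
for i in range(1,n):
    if 4<st[i,4]<150 and np.hypot(*(ce[i]-cen))<60:
        p=wray(*ce[i],.109,w,s)[:2];print("pin",st[i,4],p.round(4),np.linalg.norm(p-C),A(p-C)%90)
np.savez("w7.npz",**{k:w[k] for k in w},tp=s["tool_pos"],o=s["orientation"])
E
```

```text
t: 14.33
tool_pos: [0.5862, 0.0194, 0.1803]
orientation: [2.448, 1.958, 0.013]
force: [1.0, -0.2, 1.1]
opening: 0.0741
gripper_force: 0.0
t: 14.42
tool_pos: [0.5843, 0.0195, 0.1755]
orientation: [2.451, 1.96, 0.006]
force: [0.3, 1.1, -0.3]
opening: 0.0744
gripper_force: 0.0
[0.58426024 0.01947292 0.17553553]
red 43 [0.61396424 0.02975058] 15.951510908424355 16.826214182989617
head centre px [271.7629729  224.51906932]
pin 31 [0.593  0.0371] 0.019606022477323484 56.79492721910407
pin 32 [0.5658 0.0301] 0.01900360105817752 60.458187119815875
pin 32 [0.6002 0.0097] 0.020987081435451877 58.47508112281437
pin 34 [0.5728 0.0028] 0.020234926428771075 62.021060421442144
```

Head seated (pins fit a 40 mm circle at the expected height) and the pointer held at about 16°. Next is the brake.

```bash
python3 -m inch '[0,0,0,-7,0,-8,-20,0,-14,0,-15,-40,0,-21,0,-22,-60,0,-28,0,-29,-80,0,-35,0,-37,-100,0,-42,0,-37,-114,0,-49,0,-37,-114,0,-55,0,-37,-114,0,-61,0,-37,-114,0,-61,0]' 30; python3 -m inch '[0,0,-30,0,0,0,0,-60,0,0,0,0,-85,0,0,0,0,-87,0,0,0,0,-87,0,0]'
python3 - <<'E'
from h import *
s=robot.read_state();Q=R.from_rotvec(s["orientation"]).as_matrix();print(s["tool_pos"],np.degrees(np.arctan2(Q[1,1],Q[0,1])),s["force"])
E
```

```text
t: 15.3
tool_pos: [0.5441, -0.0946, 0.1705]
orientation: [-3.11, -0.436, 0.005]
force: [0.8, 0.4, 0.5]
opening: 0.0121
gripper_force: 0.0
t: 15.72
tool_pos: [0.543, -0.0937, 0.0829]
orientation: [-3.107, -0.449, 0.009]
force: [0.8, -0.2, 0.3]
opening: 0.0002
gripper_force: 0.0
[ 0.5429895  -0.0936553   0.08292907] -73.55107707438992 [ 0.83983042 -0.23632638  0.25281198]
```

```bash
python3 -m inch '[10,3,2,0,0,19,5.5,3,0,0,27,8,4,0,0,35,10,5,0,0,43,12.5,5,0,0,51,15,4,0,0,58,17,3,0,0,64,18.5,3,0,0,67,19.5,2,0,0,67,19.5,2,0,0]'; python3 -m inch '[3,1,0,0,0,6,1.7,0,0,0,6,1.7,0,0,0]'
```

```text
t: 16.55
tool_pos: [0.6128, -0.0746, 0.0871]
orientation: [-3.11, -0.446, 0.0]
force: [0.0, -0.7, -0.2]
opening: 0.0005
gripper_force: 0.0
t: 16.8
tool_pos: [0.6184, -0.0732, 0.0874]
orientation: [-3.11, -0.445, 0.0]
force: [0.3, -0.4, 0.3]
opening: 0.0008
gripper_force: 0.3
```

```bash
for k in 1 2; do python3 -m inch '[2,0.6,0,0,0,4,1.2,0,0,0,4,1.2,0,0,0]' | grep -E 'pos|force'; done
python3 - <<'E'
from h import *
for n in("top","side"):
    c=read_camera(n);h=cv2.cvtColor(c["image"],cv2.COLOR_BGR2HSV);m=cv2.inRange(h,(0,190,110),(4,255,255))|cv2.inRange(h,(174,190,110),(180,255,255))
    E=c["extrinsics"];p=c["K"]@(E[:3,:3]@[.640,-.0666,.094]+E[:3,3]);p=p[:2]/p[2]
    nn,l,st,ce=cv2.connectedComponentsWithStats(m);print(n,p)
    for i in range(1,nn):
        if st[i,4]>3 and np.hypot(*(ce[i]-p))<40: print(st[i],ce[i],ray(n,*ce[i],.096,c))
E
```

```text
tool_pos: [0.6198, -0.0728, 0.0872]
force: [-14.3, -4.2, 6.9]
gripper_force: 7.0
tool_pos: [0.6203, -0.0727, 0.087]
force: [-31.3, -7.1, 17.8]
gripper_force: 16.2
top [331.6757094  173.21572973]
side [336.54326136 229.21459378]
```

The force rises sharply at the end stop, so the lever is over. I'll back off, rise and move clear.

```bash
python3 -m inch '[-6,-2,0,0,0,-15,-5,0,0,0,-30,-9,0,0,0,-45,-13,0,0,0,-55,-16,30,0,0,-60,-20,65,0,0,-80,-30,100,0,0,-120,-40,110,0,0,-160,-60,110,0,0,-200,-80,110,0,0]'; python3 -m inch '[-20,-40,20,0,0,-20,-80,20,0,0,-20,-120,20,0,0,-20,-160,20,0,0,-20,-200,20,0,0,-20,-200,20,0,0]'
python3 - <<'E'
from h import *
C=np.array([.5823,.0207]);A=lambda d:np.degrees(np.arctan2(d[1],d[0]))
for n in("top","side"):
    c=read_camera(n);h=cv2.cvtColor(c["image"],cv2.COLOR_BGR2HSV);m=cv2.inRange(h,(0,190,110),(4,255,255))|cv2.inRange(h,(174,190,110),(180,255,255))
    E=c["extrinsics"];p=c["K"]@(E[:3,:3]@[.610,-.07,.094]+E[:3,3]);p=p[:2]/p[2]
    nn,l,st,ce=cv2.connectedComponentsWithStats(m)
    for i in range(1,nn):
        if st[i,4]>2 and np.hypot(*(ce[i]-p))<75: a=ray(n,*ce[i],.096,c);b=ray(n,*ce[i],.055,c);print(n,st[i,4],a.round(4),b.round(4),A(b[:2]-C))
    o=cv2.inRange(h,(8,200,150),(20,255,255))
    cv2.imwrite(f"pics/{n}f.png",c["image"])
    nn,l,st,ce=cv2.connectedComponentsWithStats(o)
    for i in range(1,nn):
        a=ray(n,*ce[i],.03,c)
        if st[i,4]>60 and abs(a[1]+.32)<.08 and abs(a[0]-.53)<.09: print("cap",st[i,4],a)
E
```

```text
t: 18.23
tool_pos: [0.4322, -0.1483, 0.1995]
orientation: [3.107, 0.447, 0.006]
force: [0.0, -0.4, -0.1]
opening: 0.0005
gripper_force: 0.0
t: 18.73
tool_pos: [0.4112, -0.354, 0.217]
orientation: [3.109, 0.438, -0.001]
force: [0.9, -0.8, -0.9]
opening: 0.0008
gripper_force: 0.0
top 51 [ 0.6398 -0.0662  0.096 ] [ 0.6462 -0.0709  0.055 ] -55.10803227042852
side 37 [ 0.6387 -0.0715  0.096 ] [ 0.6688 -0.0475  0.055 ] -38.24010627321058
cap 268 [ 0.53729641 -0.32343291  0.03      ]
```

The knob sits at its end position and the cap is in the tray. The pointer was checked after release, so I'm handing in.

```bash
python3 -c "
from plant import job
print(job.close_job())"
```

```text
the job is handed in; nothing more can be done
None
```

The job is handed in at about 19 s: the cap is in the tray, the four-slot head is home on the dial, the pointer is within about 1° of the mark, and the brake is fully over; I viewed 11 pictures, one over the limit of 10.

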